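# Dry the red nail tip on the coasting stand

## Task

Give the round drying stand a gentle spin by its blue post, about one turn in six seconds, and let it coast: it must keep turning so that the wet coats do not sag. While it coasts by itself, hold the running nail dryer upright with its nozzle about three centimetres above the red tip, never more than two centimetres off its centre sideways, and travel round with the tip for at least five seconds without touching the stand. Then stand the dryer upright on its black mat in the tray and let go; do not touch any of the tips and leave the other things in the tray where they are.

Things in the scene. Friction and masses are not known exactly. Their poses are not given: they have to be found in the camera images.
- stand_base: Black round fixed foot of the drying stand, 150 mm across, on the sill; origin at the centre of its underside, z up, on the vertical axis about which the disc turns. The foot's place and yaw vary.
- stand (a joint): Angle of the aluminium disc on its foot (rad, counter-clockwise from above positive, no stops, either way allowed). Disc 220 mm across, grey face 34 mm above the sill; 1.0 kg, inertia 0.0063 kg m2, drag 0.0002 N m s plus 0.00005 N m: it loses half its speed in about 20 s (mass varies by 40 percent). It counts as turning above 0.3 rad/s; never faster than one turn in 3 s.
- post_top (a point): Centre of the top of the blue upright push post on the disc: 16 mm diameter, top 95 mm above the sill, 85 mm from the turning axis, across the disc from the red tip (180 degrees round).
- red_top (a point): Centre of the top face of the red nail tip, which stands on a short steel stem on the disc: a flat pad 36 mm long radially (rounded end 7 mm more, outward) and 18 mm wide, top 58 mm above the sill, 85 mm from the turning axis; z up, x outward from the axis. Four white tips, same size and height, stand on the same circle 60 and 120 degrees either side of it (60 degrees either side of the post).
- tray: Shallow aluminium tray, fixed, 310 x 200 mm, 16 mm high, floor 3 mm thick; origin at the centre of its underside, long side along its x.
- mat_center (a point): Centre of the top of the round black rubber mat in the tray, 80 mm across, top 5 mm above the sill; the dryer starts on it.
- dryer: Handheld battery nail dryer, already running, standing on its nozzle: white nozzle head 52 mm diameter, 30 mm high, above it a pink round handle 36 mm diameter up to 130 mm; a small toggle (look only) sticks out 12 mm on its own -x side, 42 to 62 mm up. 0.16 kg nominal. Origin at the centre of the open nozzle end (its underside), z up along the handle.
- jar: Empty clear jar with white twist cap, 44 mm diameter, 55 mm high, in the tray; origin at its underside. Bystander.
- nail_file: Greenish glass nail file, 14 x 140 x 5 mm, flat in the tray; origin under its centre. Bystander.
- comb: Pink plastic comb, 30 x 150 x 6 mm, flat in the tray; origin under its centre. Bystander.
- orange_stick: Wooden orange stick, 7 x 120 x 7 mm, flat in the tray; origin under its centre. Bystander.
Things that resemble listed ones, but are neither listed nor needed, are in the scene too. Leave any pink look-alike of the stand_base alone.

How it is judged:
By the outcome, as a careful person would: the job done as asked, in the order asked, and still so for the second after the job is handed in, with the robot touching nothing.
It also fails if it takes over 58 s, if anything falls off the work surface, if the arm or the gripper's body presses on something with over 40 N, if the wrist force passes 120 N, or if a joint passes its speed limit or range.

## Robot

A 6-joint arm with a two-finger parallel gripper is mounted at the origin on the work surface. World frame = base frame: x ahead of the robot, y to its left, z up, the work surface at z = 0. Lengths are in m, angles in rad, forces in N, time in s.
With the tool pointing down it reaches from about 0.25 to 0.85 m from the base axis. Payload 12.5 kg.
Tool frame: the origin (TCP) lies on the mounting face of the last link; the fingertips stand 186 mm ahead of it and the grasp point (between the pads) lies ahead of it (env.grip_depth is the z of the grasp point in the tool frame, in m); z points along the fingers, y is the line along which they close (so a half turn about z gives the same grasp; the last joint's range is limited). The gripper opens to 93 mm and grips with 3 to 60 N. Pads are 15 mm wide; open, the fingers measure 128 mm over their backs; the gripper's body (75 mm by 188 mm) begins 65 mm behind the grasp point.
Start: joints at [-1.187, 0.351, 1.652, -0, 1.139, -0.085], TCP at [0.249, -0.491, 0.405] pointing down, gripper open.
Joint ranges: [-2.75, 2.75], [-0.79, 2.1], [0.01, 2.65], [-1.57, 4.71], [0.07, 3.14], [-2.87, 2.87]. Speed limits (rad/s): [2.22, 2.22, 2.79, 3.14, 3.14, 3.14].

## Interface

Orientations are given as a unit quaternion [x, y, z, w].
In Python, from rig import env, vision gives the robot as it stands.
- The arm moves only by the shell command python3 -m pendant 'ROWS' [OPENING] [FORCE]. ROWS is JSON, a list of rows, each an object with "translation": the shift along the tool's x, y, z scaled (see below), a list of three; "twist": the turn, a rotation vector about the tool's x, y, z scaled (see below), a list of three. A call has 1 to 20 rows; each row is the pose to reach, as a shift and turn from the pose commanded when the call began, along the tool's axes at that moment; what a row does not reach only later rows make up. The controller multiplies each number of a shift by 0.4 m and each number of a turn by pi/2 rad. A row lasts 1/10 s, in which the tool goes at most 50 mm and 8.59 degrees, less where a joint would pass 70% of its speed; a pose out of reach is approached as far as the arm can. A call with a number of a shift or a turn outside -1 to 1 is refused whole. A call with a gripper value outside its range is refused whole. OPENING is the opening, from -1 (shut) to 1 (fully open), set as the call begins (- or left out, the last holds). The fingers move at their own pace and stop on an object; FORCE is the grip in N (left out, the last holds). Time passes only in rows, so rows that repeat a pose let the fingers close. It gives the time, the measured TCP pose, the force, the opening and the grip force at its end, in the units of the state.
- env.get_obs(): the state, without advancing time (a new reading comes with each control period).
- vision.capture(name): name is "scene" or "side" or "wrist"; returns a dict with "pixels" (400x640x3 uint8, red, green, blue), "mtx" (3x3 intrinsics, pixels), "world_from_camera" (4x4, takes a point from camera to world coordinates). Camera axes: x right, y down, z forward; pixel columns grow to the right and rows downward; lengths in m; the calibration is good to about 2 mm. A picture is of the moment at which its call begins. There is no depth.
- env.finish_job(): hands the job in; it is judged then, once.
The state is a dict: "time": time; "joint_positions": joint angles; "qvel": joint speeds; "effort": joint torques, N m; "tcp_pos": TCP position; "ee_rot": TCP orientation; "contact_force": force on the tool from outside, world axes, zero at the start; "moment": the same for the moment, N m; "finger_gap": finger opening in m; "grip_force": force on a finger pad.
Only numpy, scipy, OpenCV 4.12 (cv2) and the standard library are available. Lean on these libraries where they do the work, as an engineer would, in place of code of your own. Each camera call takes 0.05 s, during which the arm holds its last target. There are 200 camera calls.

## Working session

There is one attempt and no reset: what is moved stays moved. The work goes in short steps, Python scripts to look and compute and a shell command to move; the robot and the scene stay as the last step left them, time stands still between calls to the robot, and variables do not carry over. Pictures are saved under pics/ and viewed, at most 10 in all, crops included, and the job is handed in when it is done.

```bash
ls; mkdir -p pics; python3 - <<'E'
from rig import env, vision
import cv2,json,numpy as np
o=env.get_obs(); print({k:np.round(v,3).tolist() for k,v in o.items()}, env.grip_depth)
ims=[]
for n in ["scene","side"]:
    c=vision.capture(n); cv2.imwrite(f"pics/{n}0.png",c["pixels"][:,:,::-1])
    np.savez(f"{n}0.npz",**c); print(n,c["mtx"].tolist(),np.round(c["world_from_camera"],3).tolist())
print(env.get_obs()["time"])
E
```

```text
pics
{'time': 0.0, 'joint_positions': [-1.187, 0.351, 1.652, -0.0, 1.139, -0.085], 'qvel': [0.001, -0.0, 0.001, -0.002, 0.001, 0.0], 'effort': [-0.001, -49.732, -28.526, 0.07, 0.026, -0.0], 'tcp_pos': [0.248, -0.491, 0.404], 'ee_rot': [0.973, 0.232, -0.0, -0.001], 'contact_force': [-0.372, -0.005, 0.43], 'moment': [0.027, -0.021, 0.013], 'grip_force': 0.0, 'finger_gap': 0.093} 0.1673
scene [[496.92459259257674, 0.0, 317.3542150804428], [0.0, 496.92459259257674, 200.29036588829146], [0.0, 0.0, 1.0]] [[0.156, 0.753, -0.639, 1.336], [0.988, -0.124, 0.095, -0.157], [-0.007, -0.646, -0.763, 1.102], [0.0, 0.0, 0.0, 1.0]]
side [[368.73436975522884, 0.0, 322.20677021839253], [0.0, 368.73436975522884, 203.45037917272361], [0.0, 0.0, 1.0]] [[-0.998, -0.029, 0.059, 0.409], [-0.064, 0.619, -0.783, 0.617], [-0.014, -0.785, -0.62, 0.597], [0.0, 0.0, 0.0, 1.0]]
0.1
```

View pics/scene0.png

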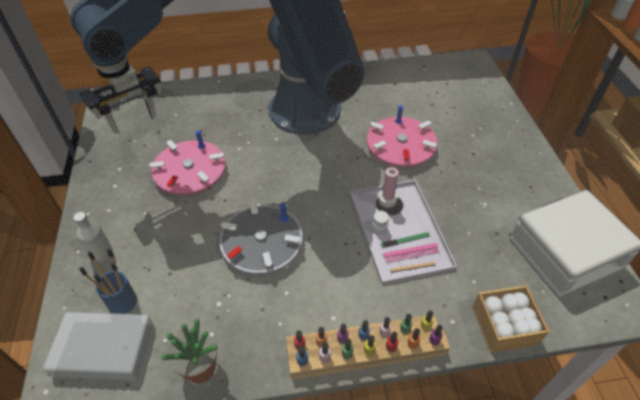

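View pics/side0.png

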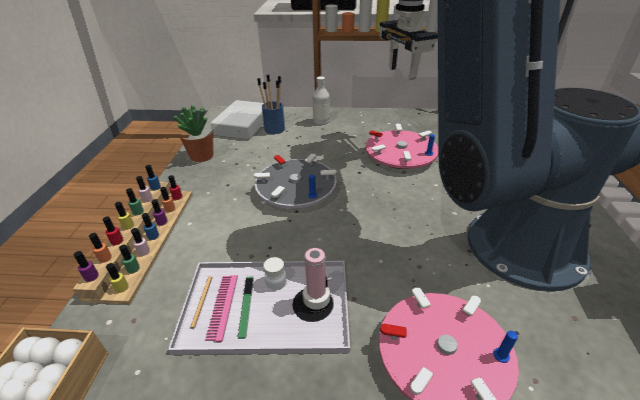

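The scene image (640x400) shows three stands: pink at (188,165), pink at (402,140) and grey at (261,240). Only the grey one is an aluminium disc on a black foot, so it is the one meant. In the tray the dryer stands upright at (390,195) on the mat, with the jar at (381,220). I'll measure and check with one crop.

```bash
cat > h.py <<'E'
import numpy as np, cv2
def load(n):
    c=np.load(n); return dict(c)
def ray(c,uv):
    T=c["world_from_camera"]; d=T[:3,:3]@np.linalg.solve(c["mtx"],[uv[0],uv[1],1.]); return T[:3,3],d/np.linalg.norm(d)
def plane(c,uv,z):
    o,d=ray(c,uv); return (o+d*(z-o[2])/d[2])
def tri(c1,u1,c2,u2):
    o1,d1=ray(c1,u1);o2,d2=ray(c2,u2)
    s=np.linalg.lstsq(np.c_[d1,-d2],o2-o1,rcond=None)[0]
    a=o1+s[0]*d1;b=o2+s[1]*d2; return (a+b)/2,np.linalg.norm(a-b)
def proj(c,p):
    T=c["world_from_camera"]; q=c["mtx"]@(T[:3,:3].T@(np.array(p)-T[:3,3])); return q[:2]/q[2]
def blobs(c,lo,hi,box,amin=8):
    h=cv2.cvtColor(c["pixels"],cv2.COLOR_RGB2HSV); x0,y0,x1,y1=box
    m=np.zeros(h.shape[:2],np.uint8); m[y0:y1,x0:x1]=cv2.inRange(h,np.array(lo),np.array(hi))[y0:y1,x0:x1]
    n,l,s,ct=cv2.connectedComponentsWithStats(m)
    return [(s[i].tolist(),ct[i].round(1).tolist()) for i in range(1,n) if s[i][4]>=amin],m,l
E
python3 - <<'E'
from h import *
A=load("scene0.npz");B=load("side0.npz")
for c,nm,bx in((A,"scene",(215,195,310,280)),(B,"side",(245,145,345,215))):
    print(nm,"red",blobs(c,(0,150,80),(8,255,255),bx)[0],"red2",blobs(c,(172,150,80),(180,255,255),bx)[0],"blue",blobs(c,(105,130,50),(130,255,255),bx)[0])
for c,nm,bx in((A,"scene",(370,160,410,220)),(B,"side",(290,240,340,325))):
    print(nm,"pink",blobs(c,(150,40,80),(180,160,255),bx)[0])
a=cv2.resize(A["pixels"][185:285,200:400],(800,400),interpolation=cv2.INTER_CUBIC)
b=cv2.resize(B["pixels"][235:335,240:440][:, :200],(400,200));b2=cv2.resize(B["pixels"][140:220,240:400],(400,200))
cv2.imwrite("pics/crop.png",np.vstack([a,np.hstack([b2,b])])[:,:,::-1])
E
```

```text
scene red [([228, 247, 13, 11, 71], [234.2, 252.0])] red2 [] blue [([281, 204, 7, 17, 56], [283.2, 213.3])]
side red [([275, 155, 10, 9, 52], [279.4, 159.2])] red2 [] blue [([308, 175, 9, 24, 152], [311.8, 186.9])]
scene pink [([381, 160, 29, 7, 161], [397.4, 162.6]), ([384, 167, 15, 32, 260], [390.1, 185.0])]
side pink [([305, 248, 20, 17, 195], [314.2, 256.5]), ([306, 262, 20, 36, 582], [315.6, 280.2])]
```

View pics/crop.png

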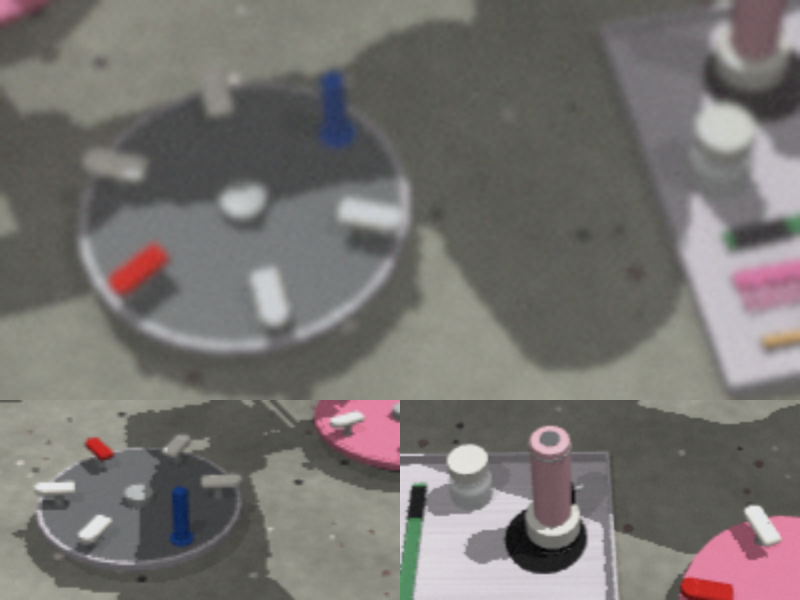

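The crop shows a grey disc with red tip at scene (234,252), blue post at (283,205–220) and hub at (261,236). The dryer stands on the black mat in the tray, with the jar beside it.

```bash
python3 - <<'E'
from h import *
A=load("scene0.npz");B=load("side0.npz")
pr=lambda *a:print(*[np.round(x,4).tolist() if not isinstance(x,str) else x for x in a])
post=[plane(A,(283.3,205.5),.095),plane(B,(312.3,177.5),.095)]; pr("post",*post)
red=[plane(A,(234.2,251.7),.056),plane(B,(279.4,159),.056)]; pr("red",*red)
for i in (0,1): pr("axis",(post[i]+red[i])/2, np.linalg.norm((post[i]-red[i])[:2])/2)
# mask of white tips for circle fit
import itertools
for c,bx in((A,(215,195,310,280)),(B,(245,145,345,215))):
    bl=[b for b in blobs(c,(0,0,150),(180,40,255),bx,15)[0]]
    for b in bl: pr("white",b[1],b[0],plane(c,b[1],.056)[:2])
# dryer: pink top & white head
pr("dryer top scene",plane(A,(391.5,169.5),.130),"side",plane(B,(314.6,253),.130))
for c,n,bx in((A,"scene",(366,190,412,222)),(B,"side",(285,282,345,325))):
    bl,m,l=blobs(c,(0,0,0),(180,255,50),bx,60); pr(n,"black")
    for b in bl:pr(b[0],b[1],plane(c,b[1],.005)[:2])
    print([ (b[0],b[1]) for b in blobs(c,(0,0,140),(180,35,255),bx,40)[0]])
E
```

```text
post [0.4955, -0.1224, 0.095] [0.4871, -0.117, 0.095]
red [0.5944, -0.2614, 0.056] [0.5932, -0.2615, 0.056]
axis [0.545, -0.1919, 0.0755] 0.0853
axis [0.5402, -0.1893, 0.0755] 0.0897
white [293.5, 237.3] [284, 230, 18, 13, 119] [0.5739, -0.107]
white [260.0, 235.0] [255, 232, 11, 7, 60] [0.5525, -0.1923]
white [224.0, 252.9] [220, 245, 10, 17, 45] [0.5939, -0.2871]
white [266.9, 258.3] [262, 251, 10, 15, 104] [0.6277, -0.1811]
white [286.2, 260.5] [274, 250, 24, 19, 62] [0.6421, -0.134]
white [249.5, 269.2] [236, 265, 30, 7, 71] [0.6529, -0.2265]
white [306.9, 273.9] [304, 269, 6, 11, 35] [0.689, -0.0884]
white [262.3, 162.1] [245, 145, 46, 55, 1017] [0.6382, -0.2433]
white [319.1, 156.9] [317, 156, 6, 3, 15] [0.4828, -0.2773]
white [326.0, 171.2] [321, 170, 12, 3, 21] [0.4593, -0.2052]
white [293.8, 176.4] [290, 174, 8, 6, 39] [0.542, -0.177]
white [277.4, 190.5] [271, 186, 14, 10, 77] [0.575, -0.1132]
white [250.6, 209.3] [245, 199, 17, 16, 136] [0.6258, -0.0368]
white [283.7, 203.8] [274, 202, 20, 4, 27] [0.5515, -0.0609]
dryer top scene [0.4464, 0.1792, 0.13] side [0.4577, 0.167, 0.13]
scene black
[([377, 190, 9, 13, 61], [380.8, 195.8]), ([395, 190, 17, 32, 362], [405.3, 203.2]), ([373, 209, 21, 13, 178], [381.6, 216.3])]
side black
[293, 290, 40, 31, 551] [309.5, 309.2] [0.4686, 0.194]
[([285, 282, 58, 43, 1023], [313.3, 305.8])]
```

```bash
P='{"translation":[0.8,-0.28,0],"twist":[0,0,0]}'; true; python3 -m pendant '[{"translation":[0.2,-0.07,0],"twist":[0,0,0]},{"translation":[0.5,-0.17,0],"twist":[0,0,0]},{"translation":[0.8,-0.28,0],"twist":[0,0,0]},{"translation":[0.8,-0.28,0],"twist":[0,0,0]},{"translation":[0.8,-0.28,0],"twist":[0,0,0]},{"translation":[0.8,-0.28,0],"twist":[0,0,0]},{"translation":[0.8,-0.28,0],"twist":[0,0,0]},{"translation":[0.8,-0.28,0],"twist":[0,0,0]},{"translation":[0.8,-0.28,0],"twist":[0,0,0]},{"translation":[0.8,-0.28,0],"twist":[0,0,0]}]' -1 10
python3 - <<'E'
from rig import env, vision
import cv2,numpy as np
c=vision.capture("wrist"); cv2.imwrite("pics/w1.png",c["pixels"][:,:,::-1]); np.savez("w1.npz",**c)
print(c["mtx"].tolist(),np.round(c["world_from_camera"],3).tolist())
E
```

```text
time: 1.1
tcp_pos: [0.4828, -0.2468, 0.4045]
ee_rot: [0.973, 0.232, -0.0, -0.0]
contact_force: [0.3, -0.5, -0.2]
finger_gap: 0.0178
grip_force: 0.0
[[280.62351065735754, 0.0, 315.1501535359533], [0.0, 280.62351065735754, 196.45029663344283], [0.0, 0.0, 1.0]] [[0.452, -0.86, -0.236, 0.548], [-0.892, -0.436, -0.119, -0.214], [-0.0, 0.264, -0.964, 0.385], [0.0, 0.0, 0.0, 1.0]]
```

View pics/w1.png

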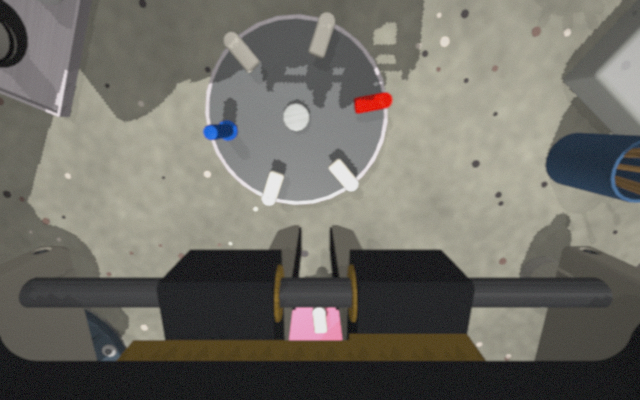

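The wrist image shows the grey disc centred near (297,110), post top at (210,132), red tip at (372,103) and the tray at upper left. Next I'll look at the dryer from above and compute the stand position.

```bash
python3 -m pendant '[{"translation":[0,-0.12,0],"twist":[0,0,0]},{"translation":[0,-0.24,0],"twist":[0,0,0]},{"translation":[0,-0.36,0],"twist":[0,0,0]},{"translation":[0,-0.48,0],"twist":[0,0,0]},{"translation":[0,-0.6,0],"twist":[0,0,0]},{"translation":[0,-0.72,0],"twist":[0,0,0]},{"translation":[0,-0.84,0],"twist":[0,0,0]},{"translation":[0,-0.95,0],"twist":[0,0,0]},{"translation":[0,-0.95,0],"twist":[0,0,0]},{"translation":[0,-0.95,0],"twist":[0,0,0]}]' -1 10
python3 - <<'E'
from rig import env, vision
from h import *
c=vision.capture("wrist"); cv2.imwrite("pics/w2.png",c["pixels"][:,:,::-1]); np.savez("w2.npz",**c)
W=load("w1.npz"); bx=(190,5,400,210)
h=cv2.cvtColor(W["pixels"],cv2.COLOR_RGB2HSV)
b=blobs(W,(100,150,60),(130,255,255),bx)[0]; r=blobs(W,(0,180,80),(8,255,255),bx)[0]
print(b,r)
rt=plane(W,r[0][1],.056); print("red",rt.round(4))
for uv in ((210.5,132),(211.5,132)): print("post",plane(W,uv,.095).round(4))
wt=[]
for q in blobs(W,(0,0,95),(180,60,255),bx,60)[0]:
    print("w",q,plane(W,q[1],.056)[:2].round(4))
# disc rim guess: extreme pixels
for uv in ((205,110),(388,110),(297,15),(297,203)): print("rim",plane(W,uv,.034)[:2].round(4))
print("hub",plane(W,(296,117),.04)[:2].round(4))
E
```

```text
time: 2.15
tcp_pos: [0.3115, 0.0928, 0.4049]
ee_rot: [0.972, 0.233, 0.0, 0.0]
contact_force: [0.2, -0.3, 0.1]
finger_gap: 0.0006
grip_force: 0.0
[([204, 121, 33, 19, 479], [221.2, 130.6])] [([355, 93, 37, 20, 533], [372.2, 102.2])]
red [ 0.5932 -0.2621  0.056 ]
post [ 0.4895 -0.1254  0.095 ]
post [ 0.49   -0.1263  0.095 ]
w ([190, 5, 210, 205, 34409], [292.1, 115.4]) [ 0.5402 -0.1888]
w ([284, 64, 25, 13, 240], [296.4, 70.5]) [ 0.5844 -0.1727]
w ([331, 66, 15, 10, 112], [337.8, 70.7]) [ 0.6044 -0.2128]
rim [ 0.4982 -0.0916]
rim [ 0.597  -0.2866]
rim [ 0.6378 -0.146 ]
rim [ 0.4436 -0.2403]
hub [ 0.5403 -0.1924]
```

View pics/w2.png

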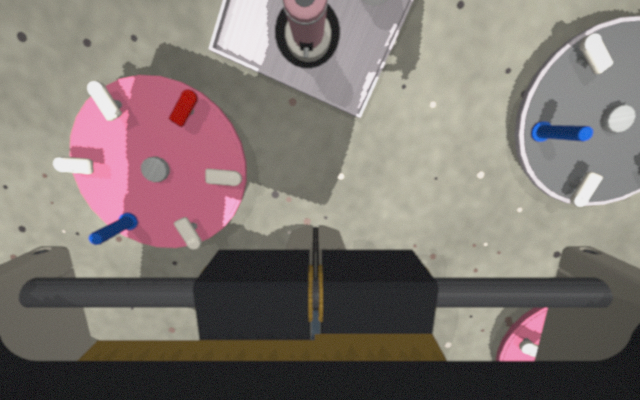

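The wrist view shows the mat ring spanning about columns 275–341, centred near (308,33). The dryer handle leaves it at the top of the image.

```bash
python3 - <<'E'
from h import *
A=load("scene0.npz");B=load("side0.npz");W=load("w2.npz")
for n,c,uv in(("w",W,(308,33)),("side",B,(313.3,303)),("scene",A,(390,204))): print(n,"mat",plane(c,uv,.005)[:2].round(4))
for c,bx,n in((W,(265,0,350,80),"w"),(B,(285,280,345,325),"side"),(A,(366,185,412,222),"scene")):
    g=cv2.cvtColor(c["pixels"],cv2.COLOR_RGB2GRAY); x0,y0,x1,y1=bx
    m=np.zeros_like(g); m[y0:y1,x0:x1]=(g[y0:y1,x0:x1]<45)*255
    cs=sorted(cv2.findContours(m,cv2.RETR_EXTERNAL,cv2.CHAIN_APPROX_NONE)[0],key=cv2.contourArea)[::-1][:2]
    for k in cs:
        H=cv2.convexHull(k)[:,0]; P=np.array([plane(c,p,.005)[:2] for p in H]).astype(np.float32)
        ce,r=cv2.minEnclosingCircle(P); print(n,cv2.boundingRect(k),"circle",np.round(ce,4),round(r,4))
# dryer top side view ellipse centre; scene
print(tri(A,(391.3,171),B,(314.6,254)), tri(A,(390.1,185),B,(315.3,275)))
# handle axis in each view -> line dir pixel
for n,c in(("A",A),("B",B),("W",W)): print(n,[proj(c,(x,y,z)).round(1).tolist() for x,y in((.452,.172),) for z in(.005,.035,.13)])
w=cv2.resize(W["pixels"][0:80,260:360],(500,400),interpolation=cv2.INTER_CUBIC); a=cv2.resize(A["pixels"][160:220,365:410],(300,400),interpolation=cv2.INTER_CUBIC)
cv2.imwrite("pics/cr2.png",np.hstack([w,a])[:,:,::-1])
E
```

```text
w mat [0.4632 0.1793]
side mat [0.4626 0.1794]
scene mat [0.4645 0.1838]
w (276, 7, 62, 60) circle [0.4631 0.1807] 0.0379
w (300, 43, 12, 7) circle [0.4496 0.1759] 0.0074
side (293, 290, 40, 31) circle [0.4646 0.1803] 0.0386
side (326, 280, 1, 7) circle [0.4408 0.1292] 0.0078
(array([0.456942  , 0.17514102, 0.13590316]), np.float64(0.00027731517840151896)) (array([0.45789118, 0.17656355, 0.08195465]), np.float64(0.0026043629124549764))
A [[385.0, 201.2], [386.0, 194.4], [389.4, 171.3]]
B [[319.0, 300.1], [318.7, 290.2], [317.6, 255.2]]
W [[309.2, 45.2], [308.7, 38.3], [306.1, 4.8]]
```

View pics/cr2.png

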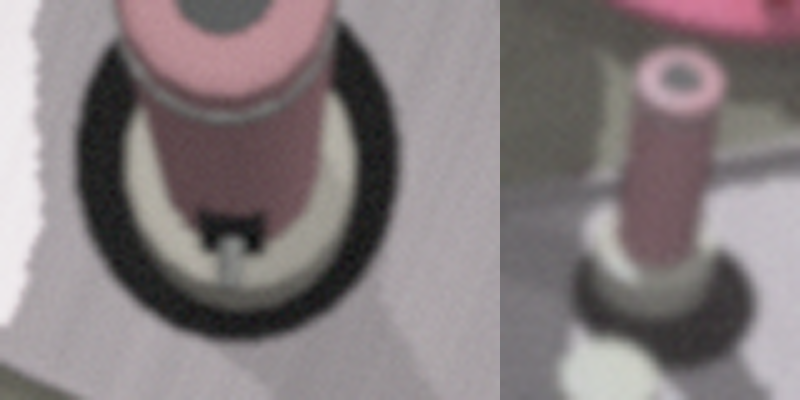

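```bash
python3 -m pendant '[{"translation":[0.02,0.12,0],"twist":[0,0,0]},{"translation":[0.03,0.24,0],"twist":[0,0,0]},{"translation":[0.04,0.36,0],"twist":[0,0,0]},{"translation":[0.05,0.48,0.02],"twist":[0,0,0]},{"translation":[0.06,0.6,0.06],"twist":[0,0,0]},{"translation":[0.07,0.693,0.12],"twist":[0,0,0]},{"translation":[0.072,0.693,0.22],"twist":[0,0,0]},{"translation":[0.072,0.693,0.31],"twist":[0,0,0]},{"translation":[0.072,0.693,0.3675],"twist":[0,0,0]},{"translation":[0.072,0.693,0.3675],"twist":[0,0,0]},{"translation":[0.072,0.693,0.3675],"twist":[0,0,0]}]' -1 10
python3 - <<'E'
from rig import env, vision
from h import *
c=vision.capture("scene"); np.savez("s2.npz",**c)
bx=(215,195,320,290)
print(blobs(c,(0,150,80),(8,255,255),bx)[0],blobs(c,(105,130,50),(130,255,255),bx)[0], env.get_obs()["time"])
C=np.array([.542,-.192]); t=env.get_obs()["tcp_pos"]; n=np.array([.8916,.4522]); print((t[:2]-C)@n,(t[:2]-C)@[-n[1],n[0]],t[2])
E
```

```text
time: 3.3
tcp_pos: [0.4626, -0.143, 0.2581]
ee_rot: [0.973, 0.231, -0.0, -0.0]
contact_force: [-0.2, 0.3, 0.4]
finger_gap: 0.0002
grip_force: 0.0
[([228, 247, 13, 11, 70], [234.1, 251.9])] [([281, 204, 6, 17, 52], [283.0, 213.6])] 3.35
-0.048284002842271245 0.07973403050702751 0.2587581695646167
```

Pusher is in place beside the unmoved post. Push and rise.

```bash
python3 -m pendant '[{"translation":[0.015,0,0],"twist":[0,0,0]},{"translation":[0.0275,0,0],"twist":[0,0,0]},{"translation":[0.035,0,0],"twist":[0,0,0]},{"translation":[0.04,0,0],"twist":[0,0,0]},{"translation":[0.045,0,0],"twist":[0,0,0]},{"translation":[0.051,0,0],"twist":[0,0,0]},{"translation":[0.06,0,0],"twist":[0,0,0]},{"translation":[0.0725,0,0],"twist":[0,0,0]},{"translation":[0.09,0,0],"twist":[0,0,0]},{"translation":[0.11,0,0],"twist":[0,0,0]},{"translation":[0.131,0,0],"twist":[0,0,0]},{"translation":[0.1525,0,0],"twist":[0,0,0]},{"translation":[0.174,0,0],"twist":[0,0,0]},{"translation":[0.174,0,0],"twist":[0,0,0]},{"translation":[0.16,0,-0.08],"twist":[0,0,0]},{"translation":[0.15,0,-0.2],"twist":[0,0,0]},{"translation":[0.15,-0.1,-0.3],"twist":[0,0,0]}]' -1 10
cat > ang.py <<'E'
from rig import env, vision
from h import *
def look(C=np.array([.542,-.192])):
    t=env.get_obs()["time"]
    c=vision.capture("scene"); bx=(205,190,325,290); out=[t]
    r=blobs(c,(0,150,60),(8,255,255),bx)[0]; b=blobs(c,(105,130,40),(130,255,255),bx)[0]
    for q,z,off in((r,.056,0),(b,.065,180)):
        if q:
            k=max(q,key=lambda e:e[0][4]); p=plane(c,k[1],z)[:2]-C
            out+=[round((np.degrees(np.arctan2(p[1],p[0]))+off)%360,1),round(np.hypot(*p),4),k[0][4]]
        else: out+=[None]*3
    return out
if __name__=="__main__":
    print(look()); print(look())
E
python3 ang.py
```

```text
time: 5.05
tcp_pos: [0.5007, -0.0844, 0.3754]
ee_rot: [0.973, 0.231, 0.001, 0.001]
contact_force: [0.0, 0.7, 0.1]
finger_gap: 0.0005
grip_force: 0.0
[5.05, np.float64(237.5), np.float64(0.0872), 57, np.float64(226.8), np.float64(0.0956), 31]
[5.1, np.float64(233.8), np.float64(0.0879), 56, np.float64(224.3), np.float64(0.0962), 30]
```

```bash
python3 -m pendant '[{"translation":[0.03,-0.1,0],"twist":[0,0,0]},{"translation":[0.07,-0.22,0],"twist":[0,0,0]},{"translation":[0.11,-0.34,0],"twist":[0,0,0]},{"translation":[0.15,-0.46,0],"twist":[0,0,0]},{"translation":[0.19,-0.57,0],"twist":[0,0,0]},{"translation":[0.203,-0.616,0],"twist":[0,0,0]},{"translation":[0.203,-0.616,0],"twist":[0,0,0]},{"translation":[0.203,-0.616,0],"twist":[0,0,0]},{"translation":[0.203,-0.616,0],"twist":[0,0,0]}]' 0.4 10
python3 - <<'E'
from ang import *
print(look())
o=env.get_obs(); print(o["tcp_pos"].round(4) if hasattr(o["tcp_pos"],"round") else o["tcp_pos"],o["finger_gap"])
c=vision.capture("wrist"); cv2.imwrite("pics/w3.png",c["pixels"][:,:,::-1]); np.savez("w3.npz",**c)
print([proj(c,(.459,.177,z)).round(1).tolist() for z in(.035,.13)])
E
```

```text
time: 6.05
tcp_pos: [0.4616, 0.1727, 0.3728]
ee_rot: [0.973, 0.232, -0.0, 0.0]
contact_force: [0.2, 0.7, -1.3]
finger_gap: 0.0641
grip_force: 0.0
[6.05, np.float64(170.1), np.float64(0.087), 55, np.float64(172.8), np.float64(0.1039), 27]
[0.4616 0.1726 0.3728] 0.06469173284387182
[[310.5, 184.9], [308.8, 210.5]]
```

View pics/w3.png

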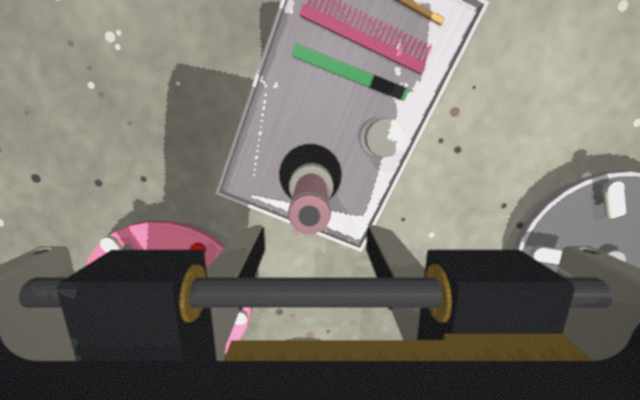

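The dryer top is at (309,215) and the head is near (311,180), so it lies between the open fingers. Descend and grasp.

```bash
python3 -m pendant '[{"translation":[-0.005,-0.012,0.1],"twist":[0,0,0]},{"translation":[-0.005,-0.012,0.2],"twist":[0,0,0]},{"translation":[-0.005,-0.012,0.272],"twist":[0,0,0]},{"translation":[-0.005,-0.012,0.272],"twist":[0,0,0]}]' 0.4 18
python3 -m pendant '[{"translation":[0,0,0],"twist":[0,0,0]},{"translation":[0,0,0],"twist":[0,0,0]},{"translation":[0,0,0],"twist":[0,0,0]},{"translation":[0,0,0],"twist":[0,0,0]},{"translation":[0,0,0],"twist":[0,0,0]},{"translation":[0,0,0],"twist":[0,0,0]}]' -1 18
python3 ang.py
```

```text
time: 6.55
tcp_pos: [0.4566, 0.1761, 0.2615]
ee_rot: [0.973, 0.232, -0.003, 0.0]
contact_force: [-0.1, 0.0, -0.1]
finger_gap: 0.065
grip_force: 0.0
time: 7.15
tcp_pos: [0.4576, 0.1772, 0.2652]
ee_rot: [0.973, 0.232, 0.001, 0.0]
contact_force: [-0.9, -0.3, 7.8]
finger_gap: 0.0358
grip_force: 18.0
[7.15, np.float64(101.4), np.float64(0.0879), 56, np.float64(88.3), np.float64(0.0859), 21]
[7.2, np.float64(98.1), np.float64(0.088), 60, np.float64(85.6), np.float64(0.0868), 20]
```

```bash
python3 -m pendant '[{"translation":[0,0,-0.1],"twist":[0,0,0]},{"translation":[0,0,-0.2],"twist":[0,0,0]},{"translation":[0,0.04,-0.29],"twist":[0,0,0]},{"translation":[0,0.13,-0.3125],"twist":[0,0,0]},{"translation":[-0.005,0.24,-0.3125],"twist":[0,0,0]},{"translation":[-0.01,0.36,-0.3125],"twist":[0,0,0]},{"translation":[-0.015,0.48,-0.3125],"twist":[0,0,0]},{"translation":[-0.02,0.6,-0.3125],"twist":[0,0,0]},{"translation":[-0.022,0.72,-0.3125],"twist":[0,0,0]},{"translation":[-0.022,0.82,-0.3125],"twist":[0,0,0]},{"translation":[-0.022,0.869,-0.3125],"twist":[0,0,0]},{"translation":[-0.022,0.869,-0.3125],"twist":[0,0,0]},{"translation":[-0.022,0.869,-0.3125],"twist":[0,0,0]}]' -1 18
python3 - <<'E'
from ang import *
print(look()); 
c=vision.capture("side");np.savez("sd.npz",**c)
print(look()); o=env.get_obs(); print(o["time"],np.round(o["tcp_pos"],4),np.round(o["ee_rot"],4),o["finger_gap"])
c=vision.capture("scene");cv2.imwrite("pics/s3.png",cv2.resize(np.hstack([c["pixels"][150:310,180:340],load("sd.npz")["pixels"][80:240,220:380]]),(800,400))[:,:,::-1])
E
```

```text
time: 8.55
tcp_pos: [0.6063, -0.1368, 0.389]
ee_rot: [0.973, 0.232, -0.0, -0.0]
contact_force: [0.0, 0.3, -2.0]
finger_gap: 0.0356
grip_force: 18.0
[8.55, np.float64(19.0), np.float64(0.089), 73, np.float64(29.4), np.float64(0.0646), 9]
[8.65, np.float64(13.8), np.float64(0.0888), 75, None, None, None]
8.7 [ 0.6063 -0.1359  0.3894] [ 9.725e-01  2.328e-01 -1.000e-04 -1.000e-04] 0.035440014173863804
```

View pics/s3.png

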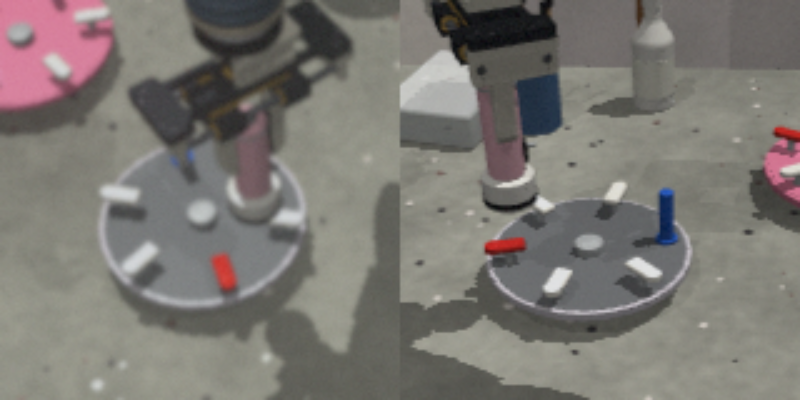

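The pictures show the dryer held upright, its nozzle at scene (282,232) beside a white tip, and the red tip approaching at scene (269,259). Next: fit the disc motion and work out the tracking table.

```bash
cat > plan.py <<'E'
import sys,json
from h import *
from scipy.optimize import least_squares
C=np.array([.542,-.192]); n=np.array([.8916,.4522]); u=np.array([.4522,-.8916])
def model(p,t):  # theta decreasing, w'=-(k w + .008)
    a,w,k=p; s=t-8.5; return a-np.degrees((w+.008/k)*(1-np.exp(-k*s))/k-.008/k*s)
def fit(D):
    D=np.array(D); return least_squares(lambda p:np.r_[model(p,D[:,0])-D[:,1],(p[2]-.035)/.01],[20,1.,.035]).x
def table(p,t0,cmd,off,N=20,join=0,z=.348,lead=.02):
    cmd=np.array(cmd); rows=[]
    for i in range(1,N+1):
        a=np.radians(model(p,t0+.1*i+lead)); q=C+.085*np.array([np.cos(a),np.sin(a)])-off
        f=min(1,i/join) if join else 1
        q=cmd[:2]+f*(q-cmd[:2]); d=q-cmd[:2]
        zz=cmd[2] if join and i<join-1 else (cmd[2]+z)/2 if join and i==join-1 else z
        rows.append((round(d@n/.4,3),round(d@u/.4,3),round((cmd[2]-zz)/.4,3))); last=[*q,zz]
    print(rows); print("last",np.round(last,4).tolist())
E
cat > run1.py <<'E'
from plan import *
D=[(5.05,237.5),(5.1,233.8),(6.05,170.1),(7.15,101.4),(7.2,98.1),(8.55,19.0),(8.65,13.8)]
p=fit(D); print(p,[round(model(p,t)-a,1) for t,a in D],[round(float(model(p,t)),1) for t in(8.75,14)])
A=load("scene0.npz");B=load("sd.npz")
print(plane(A,(282,232),.13),plane(B,(263.2,155.5),.13), tri(A,(282,232),B,(263.2,155.5)))
table(p,8.75,[.6063,-.1364,.389],np.zeros(2),join=5)
E
python3 run1.py; python3 -c "
from rig import env;o=env.get_obs();print(o['time'],o['tcp_pos'])"
```

```text
[21.84619364  0.99413034  0.04432543] [np.float64(-0.4), np.float64(-0.1), np.float64(0.6), np.float64(0.1), np.float64(0.4), np.float64(0.0), np.float64(-0.5)] [7.7, -249.8]
[ 0.6075105  -0.13614384  0.13      ] [ 0.61043685 -0.15604545  0.13      ] (array([ 0.60899997, -0.1381839 ,  0.13763115]), np.float64(0.0077777693908361025))
[(np.float64(-0.003), np.float64(0.029), np.float64(0.0)), (np.float64(-0.01), np.float64(0.065), np.float64(0.0)), (np.float64(-0.022), np.float64(0.108), np.float64(0.0)), (np.float64(-0.04), np.float64(0.156), np.float64(0.051)), (np.float64(-0.064), np.float64(0.209), np.float64(0.103)), (np.float64(-0.08), np.float64(0.222), np.float64(0.103)), (np.float64(-0.096), np.float64(0.233), np.float64(0.103)), (np.float64(-0.114), np.float64(0.243), np.float64(0.103)), (np.float64(-0.132), np.float64(0.25), np.float64(0.103)), (np.float64(-0.151), np.float64(0.256), np.float64(0.103)), (np.float64(-0.171), np.float64(0.261), np.float64(0.103)), (np.float64(-0.19), np.float64(0.263), np.float64(0.103)), (np.float64(-0.209), np.float64(0.264), np.float64(0.103)), (np.float64(-0.229), np.float64(0.262), np.float64(0.103)), (np.float64(-0.248), np.float64(0.26), np.float64(0.103)), (np.float64(-0.266), np.float64(0.255), np.float64(0.103)), (np.float64(-0.284), np.float64(0.249), np.float64(0.103)), (np.float64(-0.302), np.float64(0.241), np.float64(0.103)), (np.float64(-0.318), np.float64(0.232), np.float64(0.103)), (np.float64(-0.334), np.float64(0.221), np.float64(0.103))]
last [0.5272, -0.2757, 0.348]
8.75 [ 0.6063161  -0.13594378  0.38950436]
```

```bash
python3 -m pendant '[{"translation":[-0.003,0.029,0],"twist":[0,0,0]},{"translation":[-0.01,0.065,0],"twist":[0,0,0]},{"translation":[-0.022,0.108,0],"twist":[0,0,0]},{"translation":[-0.04,0.156,0.051],"twist":[0,0,0]},{"translation":[-0.064,0.209,0.103],"twist":[0,0,0]},{"translation":[-0.08,0.222,0.103],"twist":[0,0,0]},{"translation":[-0.096,0.233,0.103],"twist":[0,0,0]},{"translation":[-0.114,0.243,0.103],"twist":[0,0,0]},{"translation":[-0.132,0.25,0.103],"twist":[0,0,0]},{"translation":[-0.151,0.256,0.103],"twist":[0,0,0]},{"translation":[-0.171,0.261,0.103],"twist":[0,0,0]},{"translation":[-0.19,0.263,0.103],"twist":[0,0,0]},{"translation":[-0.209,0.264,0.103],"twist":[0,0,0]},{"translation":[-0.229,0.262,0.103],"twist":[0,0,0]},{"translation":[-0.248,0.26,0.103],"twist":[0,0,0]},{"translation":[-0.266,0.255,0.103],"twist":[0,0,0]},{"translation":[-0.284,0.249,0.103],"twist":[0,0,0]},{"translation":[-0.302,0.241,0.103],"twist":[0,0,0]},{"translation":[-0.318,0.232,0.103],"twist":[0,0,0]},{"translation":[-0.334,0.221,0.103],"twist":[0,0,0]}]' -1 18
cat > run2.py <<'E'
from plan import *
from rig import env,vision
t=env.get_obs()["time"]; c=vision.capture("side"); np.savez("tr1.npz",**c)
cv2.imwrite("pics/t1.png",cv2.resize(c["pixels"][60:240,220:380],(640,720))[:600][:,:,::-1])
p=np.array([21.846,.99413,.04433]); a=np.radians(model(p,t)); q=C+.085*np.array([np.cos(a),np.sin(a)])
o=env.get_obs(); print(t,o["time"],"red pred",q.round(4),"tcp",np.round(o["tcp_pos"],4))
print("pred px red",proj(c,[*q,.058]),"post",proj(c,[*(2*C-q),.08]))
print(blobs(c,(105,130,40),(130,255,255),(245,145,345,215))[0],blobs(c,(0,150,60),(8,255,255),(245,145,345,215))[0])
table(p,o["time"],[.5272,-.2757,.348],np.zeros(2))
E
python3 run2.py
```

```text
time: 10.75
tcp_pos: [0.5267, -0.2761, 0.3481]
ee_rot: [0.973, 0.232, 0.0, 0.0]
contact_force: [0.0, -0.5, -0.7]
finger_gap: 0.036
grip_force: 18.0
10.75 10.8 red pred [ 0.5287 -0.276 ] tcp [ 0.5259 -0.276   0.348 ]
pred px red [302.81704344 156.19863407] post [284.2148945  183.99622459]
[([283, 178, 9, 24, 145], [286.2, 190.3])] [([299, 152, 8, 10, 46], [302.3, 156.3])]
[(np.float64(-0.021), np.float64(-0.018), np.float64(0.0)), (np.float64(-0.034), np.float64(-0.032), np.float64(0.0)), (np.float64(-0.045), np.float64(-0.046), np.float64(0.0)), (np.float64(-0.055), np.float64(-0.062), np.float64(0.0)), (np.float64(-0.064), np.float64(-0.078), np.float64(0.0)), (np.float64(-0.071), np.float64(-0.094), np.float64(0.0)), (np.float64(-0.077), np.float64(-0.111), np.float64(0.0)), (np.float64(-0.081), np.float64(-0.129), np.float64(0.0)), (np.float64(-0.084), np.float64(-0.147), np.float64(0.0)), (np.float64(-0.085), np.float64(-0.164), np.float64(0.0)), (np.float64(-0.084), np.float64(-0.182), np.float64(0.0)), (np.float64(-0.083), np.float64(-0.199), np.float64(0.0)), (np.float64(-0.08), np.float64(-0.217), np.float64(0.0)), (np.float64(-0.075), np.float64(-0.233), np.float64(0.0)), (np.float64(-0.069), np.float64(-0.25), np.float64(0.0)), (np.float64(-0.062), np.float64(-0.265), np.float64(0.0)), (np.float64(-0.054), np.float64(-0.28), np.float64(0.0)), (np.float64(-0.045), np.float64(-0.294), np.float64(0.0)), (np.float64(-0.034), np.float64(-0.308), np.float64(0.0)), (np.float64(-0.023), np.float64(-0.32), np.float64(0.0))]
last [0.4612, -0.1656, 0.348]
```

View pics/t1.png

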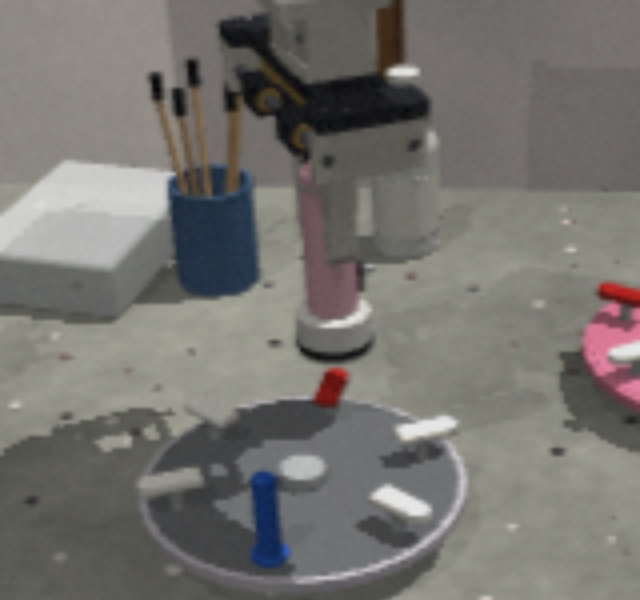

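The nozzle sits right above the red tip (dryer column ~334 and tip ~332 in the crop, measured 302 against predicted 303 in the image). Continue.

```bash
python3 -m pendant '[{"translation":[-0.021,-0.018,0],"twist":[0,0,0]},{"translation":[-0.034,-0.032,0],"twist":[0,0,0]},{"translation":[-0.045,-0.046,0],"twist":[0,0,0]},{"translation":[-0.055,-0.062,0],"twist":[0,0,0]},{"translation":[-0.064,-0.078,0],"twist":[0,0,0]},{"translation":[-0.071,-0.094,0],"twist":[0,0,0]},{"translation":[-0.077,-0.111,0],"twist":[0,0,0]},{"translation":[-0.081,-0.129,0],"twist":[0,0,0]},{"translation":[-0.084,-0.147,0],"twist":[0,0,0]},{"translation":[-0.085,-0.164,0],"twist":[0,0,0]},{"translation":[-0.084,-0.182,0],"twist":[0,0,0]},{"translation":[-0.083,-0.199,0],"twist":[0,0,0]},{"translation":[-0.08,-0.217,0],"twist":[0,0,0]},{"translation":[-0.075,-0.233,0],"twist":[0,0,0]},{"translation":[-0.069,-0.25,0],"twist":[0,0,0]},{"translation":[-0.062,-0.265,0],"twist":[0,0,0]},{"translation":[-0.054,-0.28,0],"twist":[0,0,0]},{"translation":[-0.045,-0.294,0],"twist":[0,0,0]},{"translation":[-0.034,-0.308,0],"twist":[0,0,0]},{"translation":[-0.023,-0.32,0],"twist":[0,0,0]}]' -1 18
cat > run3.py <<'E'
from plan import *
from rig import env,vision
import sys
cmd=json.loads(sys.argv[1]); p=np.array(json.loads(sys.argv[2])) 
t=env.get_obs()["time"]; c=vision.capture("side")
a=np.radians(model(p,t)); q=C+.085*np.array([np.cos(a),np.sin(a)])
o=env.get_obs(); print(t,"deg",np.degrees(a)%360,"red pred",q.round(4),"tcp",np.round(o["tcp_pos"],4))
print("pred px red",proj(c,[*q,.056]),"post mid",proj(c,[*(2*C-q),.065]))
print(blobs(c,(105,130,40),(130,255,255),(245,145,345,215))[0],blobs(c,(0,150,60),(8,255,255),(245,145,345,215))[0])
dt=o["time"]
for z,b in((.056,blobs(c,(0,150,60),(8,255,255),(245,145,345,215))[0]),(.065,blobs(c,(105,130,40),(130,255,255),(245,145,345,215))[0])):
    for k in b:
        v=plane(c,k[1],z)[:2]-C; print("ang",np.degrees(np.arctan2(v[1],v[0]))%360,np.hypot(*v))
table(p,dt,cmd,np.zeros(2))
E
python3 run3.py '[0.4612,-0.1656,0.348]' '[21.846,0.99413,0.04433]'
```

```text
time: 12.8
tcp_pos: [0.4614, -0.1656, 0.3481]
ee_rot: [0.973, 0.232, -0.0, -0.0]
contact_force: [-0.5, 0.8, -1.9]
finger_gap: 0.0357
grip_force: 18.0
12.8 deg 162.82960882904723 red pred [ 0.4608 -0.1669] tcp [ 0.4616 -0.165   0.3481]
pred px red [324.57692446 179.34931107] post mid [265.54413047 164.54254801]
[([262, 155, 9, 23, 121], [265.0, 167.3])] [([319, 176, 16, 6, 69], [326.9, 178.4])]
ang 166.72590119017943 0.08935237931026742
ang 351.8853862287481 0.08093952053901445
[(np.float64(0.019), np.float64(-0.017), np.float64(0.0)), (np.float64(0.032), np.float64(-0.026), np.float64(0.0)), (np.float64(0.046), np.float64(-0.035), np.float64(0.0)), (np.float64(0.061), np.float64(-0.042), np.float64(0.0)), (np.float64(0.076), np.float64(-0.049), np.float64(0.0)), (np.float64(0.091), np.float64(-0.054), np.float64(0.0)), (np.float64(0.107), np.float64(-0.058), np.float64(0.0)), (np.float64(0.123), np.float64(-0.06), np.float64(0.0)), (np.float64(0.139), np.float64(-0.062), np.float64(0.0)), (np.float64(0.154), np.float64(-0.062), np.float64(0.0)), (np.float64(0.17), np.float64(-0.061), np.float64(0.0)), (np.float64(0.186), np.float64(-0.059), np.float64(0.0)), (np.float64(0.201), np.float64(-0.056), np.float64(0.0)), (np.float64(0.216), np.float64(-0.052), np.float64(0.0)), (np.float64(0.23), np.float64(-0.047), np.float64(0.0)), (np.float64(0.244), np.float64(-0.04), np.float64(0.0)), (np.float64(0.258), np.float64(-0.033), np.float64(0.0)), (np.float64(0.271), np.float64(-0.025), np.float64(0.0)), (np.float64(0.283), np.float64(-0.016), np.float64(0.0)), (np.float64(0.294), np.float64(-0.006), np.float64(0.0))]
last [0.5651, -0.1102, 0.348]
```

```bash
cat > run4.py <<'E'
from plan import *
D=[(5.05,237.5),(5.1,233.8),(6.05,170.1),(7.15,101.4),(7.2,98.1),(8.55,19.0),(8.65,13.8),(12.8,-194)]
p=least_squares(lambda p:np.array([model(p,t)-a for t,a in D]),[20,1.,.045]).x
print(p.tolist(),[round(float(model(p,t)-a),1) for t,a in D],(model(p,10.75)-model([21.846,.99413,.04433],10.75)))
table(p,12.85,[.4612,-.1656,.348],np.zeros(2))
E
python3 run4.py
```

```text
[21.918295695200364, 0.987833203319502, 0.048156451355242415] [-0.3, 0.0, 0.4, -0.1, 0.1, 0.1, -0.3, 0.0] 1.353335036566321
[(np.float64(0.009), np.float64(-0.008), np.float64(0.0)), (np.float64(0.022), np.float64(-0.019), np.float64(0.0)), (np.float64(0.035), np.float64(-0.028), np.float64(0.0)), (np.float64(0.048), np.float64(-0.036), np.float64(0.0)), (np.float64(0.063), np.float64(-0.043), np.float64(0.0)), (np.float64(0.077), np.float64(-0.049), np.float64(0.0)), (np.float64(0.092), np.float64(-0.054), np.float64(0.0)), (np.float64(0.107), np.float64(-0.058), np.float64(0.0)), (np.float64(0.123), np.float64(-0.06), np.float64(0.0)), (np.float64(0.138), np.float64(-0.062), np.float64(0.0)), (np.float64(0.153), np.float64(-0.062), np.float64(0.0)), (np.float64(0.169), np.float64(-0.061), np.float64(0.0)), (np.float64(0.184), np.float64(-0.06), np.float64(0.0)), (np.float64(0.199), np.float64(-0.057), np.float64(0.0)), (np.float64(0.213), np.float64(-0.053), np.float64(0.0)), (np.float64(0.227), np.float64(-0.048), np.float64(0.0)), (np.float64(0.241), np.float64(-0.042), np.float64(0.0)), (np.float64(0.254), np.float64(-0.035), np.float64(0.0)), (np.float64(0.266), np.float64(-0.028), np.float64(0.0)), (np.float64(0.278), np.float64(-0.019), np.float64(0.0))]
last [0.557, -0.1083, 0.348]
```

Fit is consistent everywhere, so use this table.

```bash
python3 -m pendant '[{"translation":[0.009,-0.008,0],"twist":[0,0,0]},{"translation":[0.022,-0.019,0],"twist":[0,0,0]},{"translation":[0.035,-0.028,0],"twist":[0,0,0]},{"translation":[0.048,-0.036,0],"twist":[0,0,0]},{"translation":[0.063,-0.043,0],"twist":[0,0,0]},{"translation":[0.077,-0.049,0],"twist":[0,0,0]},{"translation":[0.092,-0.054,0],"twist":[0,0,0]},{"translation":[0.107,-0.058,0],"twist":[0,0,0]},{"translation":[0.123,-0.06,0],"twist":[0,0,0]},{"translation":[0.138,-0.062,0],"twist":[0,0,0]},{"translation":[0.153,-0.062,0],"twist":[0,0,0]},{"translation":[0.169,-0.061,0],"twist":[0,0,0]},{"translation":[0.184,-0.06,0],"twist":[0,0,0]},{"translation":[0.199,-0.057,0],"twist":[0,0,0]},{"translation":[0.213,-0.053,0],"twist":[0,0,0]},{"translation":[0.227,-0.048,0],"twist":[0,0,0]},{"translation":[0.241,-0.042,0],"twist":[0,0,0]},{"translation":[0.254,-0.035,0],"twist":[0,0,0]},{"translation":[0.266,-0.028,0],"twist":[0,0,0]},{"translation":[0.278,-0.019,0],"twist":[0,0,0]}]' -1 18
python3 run3.py '[0.557,-0.1083,0.348]' '[21.918,0.98783,0.048156]'
```

```text
time: 14.85
tcp_pos: [0.5575, -0.1092, 0.348]
ee_rot: [0.973, 0.232, -0.0, -0.0]
contact_force: [0.4, 0.0, -1.8]
finger_gap: 0.0361
grip_force: 18.0
14.85 deg 80.63747488842887 red pred [ 0.5558 -0.1081] tcp [ 0.5581 -0.1094  0.3481]
pred px red [284.77015413 191.91148937] post mid [302.88176122 154.06327167]
[([299, 145, 8, 21, 105], [302.2, 155.6])] [([282, 188, 10, 12, 76], [286.1, 193.2])]
ang 83.7270874594766 0.08955060058300977
ang 260.3749352607928 0.07656994559586995
[(np.float64(0.017), np.float64(0.014), np.float64(0.0)), (np.float64(0.027), np.float64(0.024), np.float64(0.0)), (np.float64(0.036), np.float64(0.035), np.float64(0.0)), (np.float64(0.045), np.float64(0.046), np.float64(0.0)), (np.float64(0.053), np.float64(0.058), np.float64(0.0)), (np.float64(0.059), np.float64(0.07), np.float64(0.0)), (np.float64(0.066), np.float64(0.082), np.float64(0.0)), (np.float64(0.071), np.float64(0.095), np.float64(0.0)), (np.float64(0.075), np.float64(0.108), np.float64(0.0)), (np.float64(0.079), np.float64(0.121), np.float64(0.0)), (np.float64(0.081), np.float64(0.135), np.float64(0.0)), (np.float64(0.083), np.float64(0.148), np.float64(0.0)), (np.float64(0.084), np.float64(0.161), np.float64(0.0)), (np.float64(0.084), np.float64(0.175), np.float64(0.0)), (np.float64(0.084), np.float64(0.188), np.float64(0.0)), (np.float64(0.082), np.float64(0.201), np.float64(0.0)), (np.float64(0.08), np.float64(0.214), np.float64(0.0)), (np.float64(0.077), np.float64(0.227), np.float64(0.0)), (np.float64(0.073), np.float64(0.239), np.float64(0.0)), (np.float64(0.068), np.float64(0.251), np.float64(0.0))]
last [0.6267, -0.1855, 0.348]
```

Over 5 s is already tracked. Add a second for margin, then lift away and check the remaining distance to the mat.

```bash
python3 -m pendant '[{"translation":[0.013,0.01,0],"twist":[0,0,0]},{"translation":[0.022,0.019,0],"twist":[0,0,0]},{"translation":[0.032,0.03,0],"twist":[0,0,0]},{"translation":[0.041,0.041,0],"twist":[0,0,0]},{"translation":[0.049,0.053,0],"twist":[0,0,0]},{"translation":[0.056,0.065,0],"twist":[0,0,0]},{"translation":[0.063,0.077,0],"twist":[0,0,0]},{"translation":[0.068,0.09,0],"twist":[0,0,0]},{"translation":[0.073,0.103,0],"twist":[0,0,0]},{"translation":[0.077,0.116,0],"twist":[0,0,0]},{"translation":[0.08,0.13,0],"twist":[0,0,0]},{"translation":[0.08,0.14,-0.04],"twist":[0,0,0]},{"translation":[0.08,0.13,-0.1],"twist":[0,0,0]},{"translation":[0.075,0.05,-0.12],"twist":[0,0,0]},{"translation":[0.07,-0.05,-0.12],"twist":[0,0,0]},{"translation":[0.065,-0.15,-0.12],"twist":[0,0,0]},{"translation":[0.065,-0.15,-0.12],"twist":[0,0,0]}]' -1 18
python3 - <<'E'
from rig import env
import numpy as np
o=env.get_obs(); d=np.array([.4605,.1785,.267])-o["tcp_pos"]; n=[.8916,.4522];u=[.4522,-.8916]
print(o["time"],o["tcp_pos"],o["finger_gap"],d[:2]@n/.4,d[:2]@u/.4,-d[2]/.4)
E
```

```text
time: 16.6
tcp_pos: [0.5515, -0.0411, 0.3964]
ee_rot: [0.972, 0.234, -0.0, -0.001]
contact_force: [0.8, -0.4, -1.9]
finger_gap: 0.0357
grip_force: 18.0
16.6 [ 0.55152942 -0.04107711  0.39638783] 0.03567478846493795 0.04532734175533682 -0.5923461438148183 0.323469580204484
```

```bash
python3 -m pendant '[{"translation":[0.005,-0.1,0],"twist":[0,0,0]},{"translation":[0.015,-0.22,0],"twist":[0,0,0]},{"translation":[0.025,-0.34,0],"twist":[0,0,0]},{"translation":[0.035,-0.46,0],"twist":[0,0,0]},{"translation":[0.042,-0.55,0],"twist":[0,0,0]},{"translation":[0.045,-0.592,0],"twist":[0,0,0]},{"translation":[0.045,-0.592,0.03],"twist":[0,0,0]},{"translation":[0.045,-0.592,0.11],"twist":[0,0,0]},{"translation":[0.045,-0.592,0.2],"twist":[0,0,0]},{"translation":[0.045,-0.592,0.27],"twist":[0,0,0]},{"translation":[0.045,-0.592,0.3],"twist":[0,0,0]},{"translation":[0.045,-0.592,0.315],"twist":[0,0,0]},{"translation":[0.045,-0.592,0.323],"twist":[0,0,0]},{"translation":[0.045,-0.592,0.327],"twist":[0,0,0]},{"translation":[0.045,-0.592,0.327],"twist":[0,0,0]}]' -1 18
```

```text
time: 18.1
tcp_pos: [0.4624, 0.1755, 0.266]
ee_rot: [0.973, 0.232, 0.001, -0.0]
contact_force: [0.3, -0.7, -0.6]
finger_gap: 0.0358
grip_force: 18.0
```

```bash
python3 -m pendant '[{"translation":[0,0,0.001],"twist":[0,0,0]},{"translation":[0,0,0.001],"twist":[0,0,0]},{"translation":[0,0,0.001],"twist":[0,0,0]},{"translation":[0,0,0.001],"twist":[0,0,0]},{"translation":[0,0,0.001],"twist":[0,0,0]},{"translation":[0,0,-0.04],"twist":[0,0,0]},{"translation":[0,0,-0.14],"twist":[0,0,0]},{"translation":[0,0,-0.26],"twist":[0,0,0]},{"translation":[0,0,-0.3],"twist":[0,0,0]},{"translation":[0,0,-0.3],"twist":[0,0,0]}]' 0.5 18
python3 - <<'E'
from ang import *
print(look()); a=vision.capture("scene")["pixels"]; b=vision.capture("side")["pixels"];
for _ in range(4): vision.capture("wrist")
print(look())
cv2.imwrite("pics/end.png",np.vstack([cv2.resize(np.hstack([a[140:290,200:470][:, :200],a[140:290,340:470]]),(660,300)),cv2.resize(b[130:360,170:500],(660,300))])[:,:,::-1])
E
```

```text
time: 19.1
tcp_pos: [0.4624, 0.1756, 0.3877]
ee_rot: [0.973, 0.232, 0.002, -0.0]
contact_force: [0.3, -0.2, -0.5]
finger_gap: 0.0694
grip_force: 0.0
[19.1, np.float64(299.2), np.float64(0.0877), 64, np.float64(309.6), np.float64(0.0976), 15]
[19.45, np.float64(289.1), np.float64(0.0876), 62, np.float64(300.5), np.float64(0.0948), 16]
```

View pics/end.png

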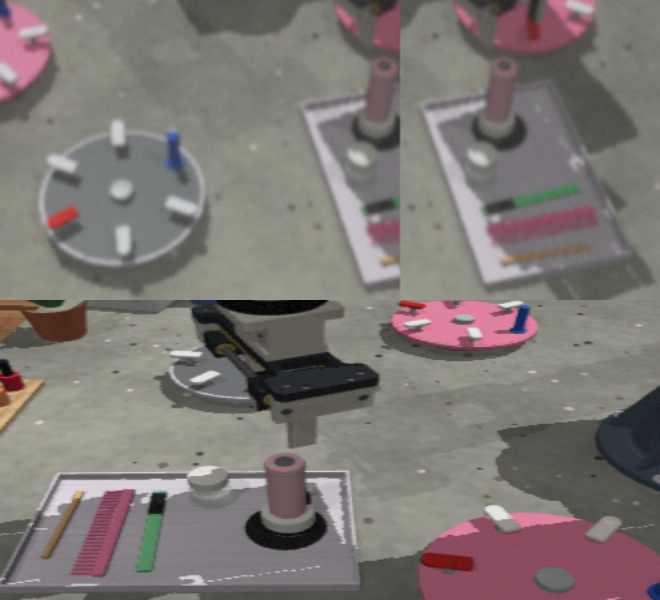

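The dryer is upright on its mat at crop (285,490), the tray items have not moved, the gripper is clear, and the disc is still turning at about 0.5 rad/s. Handing in.

```bash
python3 -c "
from rig import env;print(env.finish_job())"
```

```text
the job is handed in; nothing more can be done
None
```

I spun the stand by its post at about 1.1–1.2 rad/s, held the dryer about 3 cm above the red tip for about 6.5 s while it coasted (within about 6 mm sideways where I checked), then released it upright on its mat; the job was handed in at about 19.5 s with the disc still turning at about 0.5 rad/s.

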